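# Cap a leaning outlet with a two-arm cam coupler

### The arm

A 6-joint arm with a two-finger parallel gripper is mounted at the origin on a cart in front of the work surface, level with it; the furniture and walls round the work are solid. World frame = base frame: x ahead of the robot, y to its left, z up, the work surface at z = 0. Lengths are in m, angles in degrees, forces in N, time in s.
With the tool pointing down it reaches from about 0.325 to 0.85 m from the base axis. Payload 4.4 kg.
Tool frame: the origin (TCP) lies on the centre line of the jaws, within the pads' length; the fingertips stand r.nose_length ahead of it and the grasp point (between the pads) lies 5 mm behind it (r.nose_length is the distance from the TCP to the fingertips, in m); z points along the fingers, y is the line along which they close (so a half turn about z gives the same grasp; the last joint's range is limited). The gripper opens to 94 mm and grips with 3 to 60 N. Pads are 16 mm wide; open, the fingers measure 119 mm over their backs; the gripper's body (75 mm by 177 mm) begins 78 mm behind the grasp point.
Start: joints at [-76.633, 11.837, 88.321, -0, 79.842, -8.623], TCP at [0.215, -0.533, 0.219] pointing down, gripper open.
Joint ranges: [-156.59, 156.59], [-49.26, 127.26], [12.9, 141.05], [-63.56, 243.56], [4.71, 150.69], [-161.64, 161.64]. Speed limits (degrees/s): [159.86, 159.86, 180, 180, 180, 180].

### API

Orientations are given as a 3x3 rotation matrix whose columns are the frame's x, y, z axes.
In Python, from station import r gives the robot as it stands.
- The arm moves only by the shell command python3 -m pendant 'ROWS' [FORCE]. ROWS is JSON, one flat list of numbers, 7 for each row, row after row: the shift along the tool's x, y, z in mm, then the turn, a rotation vector about the tool's x, y, z in degrees, then the opening, from 0 (shut) to 1 (fully open). A call has 1 to 20 rows; each row shifts and turns the commanded pose from where the row before left it, along the tool's axes as they then stand; what a row does not reach is not made up. A row lasts 1/8 s, in which the tool goes at most 62.5 mm and 10.7 degrees, less where a joint would pass 70% of its speed; a pose out of reach is approached as far as the arm can. A call with a gripper value outside its range is refused whole. The fingers move at their own pace and stop on an object; FORCE is the grip in N (left out, the last holds). Time passes only in rows, so rows that do not move let the fingers close. It gives the time, the measured TCP pose, the force, the opening and the grip force at its end, in the units of the state.
- r.observe(): the state, without advancing time (a new reading comes with each control period).
- r.snapshot(name): name is "side" or "top"; returns a dict with "image" (480x640x3 uint8, red, green, blue), "fx", "fy", "cx", "cy" (pixels), "R" (3x3) and "t" (3): a world point X has camera coordinates R X + t. Camera axes: x right, y down, z forward; pixel columns grow to the right and rows downward; lengths in m; the calibration is good to about 2 mm. A picture is of the moment at which its call begins. There is no depth.
- r.sign_off(): hands the job in; it is judged then, once.
The state is a dict: "time_s": time; "joint_positions": joint angles; "dq": joint speeds; "tau": joint torques, N m; "tcp_pos": TCP position; "eef_rot": TCP orientation; "ft_force": force on the tool from outside, world axes, zero at the start; "torque": the same for the moment, N m; "width": finger opening in m; "grip_force": force on a finger pad.
Only numpy, scipy, OpenCV 4.12 (cv2) and the standard library are available. Lean on these libraries where they do the work, as an engineer would, in place of code of your own. Each camera call takes 0.05 s, during which the arm holds its last target. There are 200 camera calls.

### The job

Close off the leaning outlet of the transfer stand. First put the black sealing ring over the grooved spigot, down onto its seat; then set the cam coupler over it with both its arms still out, and swing the two cam arms down together, keeping them abreast, until both lie fully home against the coupler and have drawn it down tight. Leave the blue-lidded jar, the small pale square box and the wood block where they are.

Things in the scene. Friction and masses are not known exactly. Their poses are not given: they have to be found in the camera images.
- adapter: Fixed grooved aluminium spigot leaning 0.30 rad (17 deg) out of a grey housing on a dark base plate 100x90x10 mm. z: along its axis, out of the open end; x: in the plane of the lean (it leans to -x); y: level. Origin on the axis, 125 mm above the worktop, where the coupler's mouth lies once locked. Pipe radius 16, nut radius 21 at z=-62 to -54 mm, flange radius 22.5 at z=-30.
- spigot_top (a point): Centre of the spigot's open end, 31.5 mm along z from the adapter's origin. Spigot radius 18 mm; the lip runs from z=22 to 31.5 mm of the adapter, its top edge bevelled by 3.5 mm; below it a groove of core radius 12 mm (z=10 to 22), ramping out to radius 18 at z=4 mm, then radius 18 on down to the seat.
- seat (a joint): Sprung seat, dark steel disc of radius 22.5 mm round the spigot, on which the sealing ring lies. Value: metres pressed down, 0 to 0.006. Unloaded its top is at z=-6 mm of the adapter. It yields only above about 6 N and takes about 12 N at 4 mm down, so that the ring and coupler alone do not press it.
- seal_ring: Loose black sealing ring, rigid, flat on the worktop: outer diameter 50, bore 40, thickness 10 mm, 30 g. Origin at the centre of its underside, z up its axis. On the unloaded seat its underside is at z=-6 mm of the adapter, at about -10 mm once clamped. Keep it square to the spigot until it is below the groove, or it may hang in the groove.
- coupler: Loose aluminium cap coupler, closed on top, standing mouth down: diameter 50, height 40 mm plus a boss 20 wide and 4 high; 0.26 to 0.45 kg with arms. Origin at the centre of its mouth, z up its axis. Bore 38 mm wide, 34 deep, 43 wide in the first 4 mm. Set on the ring it stands about 4 mm proud (z=+4 mm of the adapter); the arms draw it to about z=0. Any turn about the axis will do.
- grip_point (a point): On the coupler's axis, 21 mm above its mouth, between its two wrench flats (facing the coupler's +y and -y, 52 mm apart, 34 mm wide, from 8 to 34 mm above the mouth): a good place to grasp it from above. The cam arms hinge at x=+29 and x=-29 mm, 18 mm above the mouth, on axes along y.
- cam_arm_a (a joint): Steel cam arm at the coupler's +x side, 58 mm from hinge to end, 14 wide, 5 thick, end disc 18 across. Radians: 0 = home, pointing down beside the body, outer face 33.5 mm from the axis; 1.57 = straight out; 2.4 = stop, up and out. Starts 1.7 to 2.3. Stays where left (friction 0.05 N m). Below 1.0 its cam blocks the bore.
- cam_arm_b (a joint): The same arm at the coupler's -x side, same values. For both: over the last 0.3 rad the cams draw the coupler down against the sprung seat, so press the arms firmly inward to the stop (some 10 N at the end, more nearer the hinge); once home they stay.
- jar_nails: Bystander: small glass jar with blue lid, 53 x 51 x 72 mm, origin at the centre of its underside.
- clear_square: Bystander: pale square box 72 x 72 x 50 mm, origin at the centre of its underside.
- wood_block: Bystander: block of wood 45 x 100 x 34 mm, origin at the centre of its underside.
There are look-alikes about, which are no part of the job. Leave any orange look-alike of the coupler alone.

How it is judged (in metres and radians):
On the way, in this order (a step that is already met when the one before it is completed fails the run):
1. the sealing ring lies round the spigot, down on its seat, before the coupler is on (z of seal_ring in the frame of adapter between -0.015 and -0.003 m and distance between seal_ring and adapter below 0.0155 m and angle between the z axis of seal_ring and the z axis of adapter, either way round below 0.12 rad and distance between coupler and adapter above 0.05 m), for 0.2 s.
2. the coupler stands over the spigot on the ring, both arms still out (distance between coupler and adapter below 0.009 m and angle between the z axis of coupler and the z axis of adapter, either way round below 0.1 rad and value of joint each of cam_arm_a, cam_arm_b above 1 rad), for 0.2 s.
At the end, for the whole second after the job is handed in: Both cam arms within 0.14 rad of home; coupler within 2.2 mm of its locked height, 5 mm of its place and 0.06 rad of the spigot's axis; ring round the spigot beneath it, underside over 7 mm below the locked mouth and within 15.5 mm of the adapter's origin; all at rest (value of joint each of cam_arm_a, cam_arm_b below 0.14 rad and z of coupler in the frame of adapter between -0.003 and 0.0022 m and distance between coupler and adapter below 0.005 m and angle between the z axis of coupler and the z axis of adapter, either way round below 0.06 rad and z of seal_ring in the frame of adapter below -0.007 m and distance between seal_ring and adapter below 0.0155 m and linear speed of coupler below 0.02 m/s); the robot touches nothing.
It fails at once if one arm is nearly home (under 0.35 rad) while the other is still well out (over 1.2 rad) ((value of joint cam_arm_a below 0.35 rad and value of joint cam_arm_b above 1.2 rad) or (value of joint cam_arm_b below 0.35 rad and value of joint cam_arm_a above 1.2 rad)).
It fails at once if the jar, pale box or wood block is moved by more than 30 mm (distance of any of jar_nails, clear_square, wood_block from where it was at the start of the episode above 0.03 m).
It also fails if it takes over 64 s, if anything falls off the work surface, if the arm or the gripper's body presses on something with over 40 N, if the wrist force passes 120 N, or if a joint passes its speed limit or range.

## Working session

There is one attempt and no reset: what is moved stays moved. The work goes in short steps, Python scripts to look and compute and a shell command to move; the robot and the scene stay as the last step left them, time stands still between calls to the robot, and variables do not carry over. Pictures are saved under pics/ and viewed, at most 10 in all, crops included, and the job is handed in when it is done.

```bash
ls; mkdir -p pics; cat > h.py <<'E'
import numpy as np,cv2
from station import r
def snap(n,f):
    s=r.snapshot(n); cv2.imwrite('pics/'+f+'.png',s['image'][:,:,::-1]); np.save('pics/'+f+'.npy',s,allow_pickle=True); return s
def load(f): return np.load('pics/'+f+'.npy',allow_pickle=True).item()
def crop(f,u0,v0,u1,v1,k,out):
    im=cv2.imread('pics/'+f+'.png')[v0:v1,u0:u1]; cv2.imwrite('pics/'+out+'.png',cv2.resize(im,None,fx=k,fy=k,interpolation=cv2.INTER_CUBIC))
def ray(s,u,v):
    R=np.array(s['R']);t=np.array(s['t']); d=R.T@np.array([(u-s['cx'])/s['fx'],(v-s['cy'])/s['fy'],1]); return -R.T@t,d
def atz(s,u,v,z):
    o,d=ray(s,u,v); return o+d*(z-o[2])/d[2]
def proj(s,X):
    c=np.array(s['R'])@np.array(X)+np.array(s['t']); return np.array([s['fx']*c[0]/c[2]+s['cx'],s['fy']*c[1]/c[2]+s['cy']])
def tri(s1,p1,s2,p2):
    o1,d1=ray(s1,*p1);o2,d2=ray(s2,*p2)
    a=np.linalg.lstsq(np.c_[d1,-d2],o2-o1,rcond=None)[0]
    A=o1+a[0]*d1;B=o2+a[1]*d2; return (A+B)/2,np.linalg.norm(A-B)
E
python3 - <<'E'
from h import *
np.set_printoptions(precision=3,suppress=True)
a=snap('top','t0');b=snap('side','s0')
for s in(a,b): print(ray(s,320,240),s['fx'])
o=r.observe();print(o,r.nose_length)
cv2.imwrite('pics/both.png',cv2.resize(np.vstack([cv2.imread('pics/t0.png')]),None,fx=1.25,fy=1.25))
cv2.imwrite('pics/sb.png',cv2.resize(np.vstack([cv2.imread('pics/s0.png')]),None,fx=1.25,fy=1.25))
E
```

```text
pics
(array([ 0.298, -0.034,  1.784]), array([ 0.079, -0.007, -0.997])) 620.9124668927896
(array([0.218, 1.122, 0.906]), array([ 0.128, -0.812, -0.569])) 573.8968934783102
{'time_s': 0.1, 'joint_positions': array([-76.634,  11.879,  88.396,  -0.001,  79.841,  -8.62 ]), 'dq': array([-0.025,  0.051, -0.284, -0.079,  0.049, -0.022]), 'tau': array([ -0.   , -37.186, -28.229,   0.07 ,   0.031,  -0.   ]), 'tcp_pos': array([ 0.215, -0.532,  0.218]), 'eef_rot': array([[ 0.927,  0.374, -0.   ],
       [ 0.374, -0.927,  0.002],
       [ 0.   , -0.002, -1.   ]]), 'ft_force': array([ 0.266, -0.368,  0.358]), 'torque': array([-0.01 , -0.015, -0.003]), 'grip_force': 0.0, 'width': 0.09404121814740256} 0.014
```

View pics/both.png

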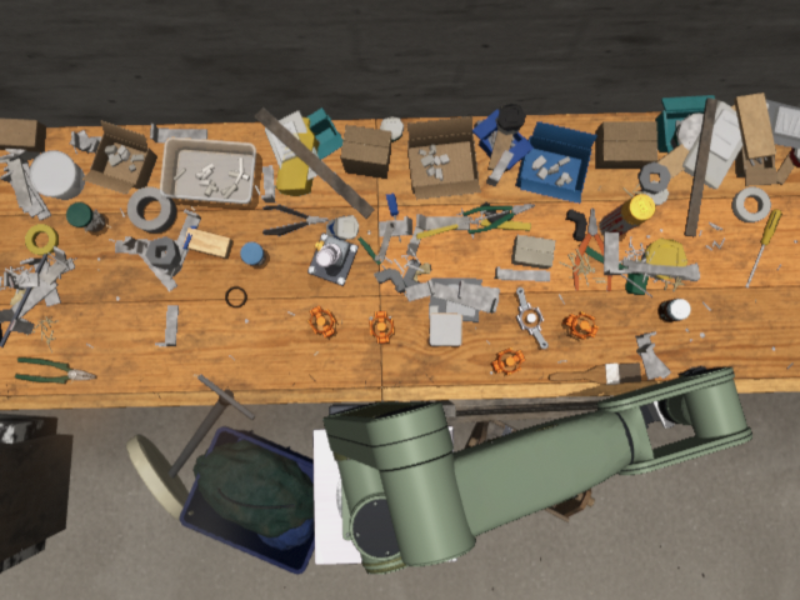

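View pics/sb.png

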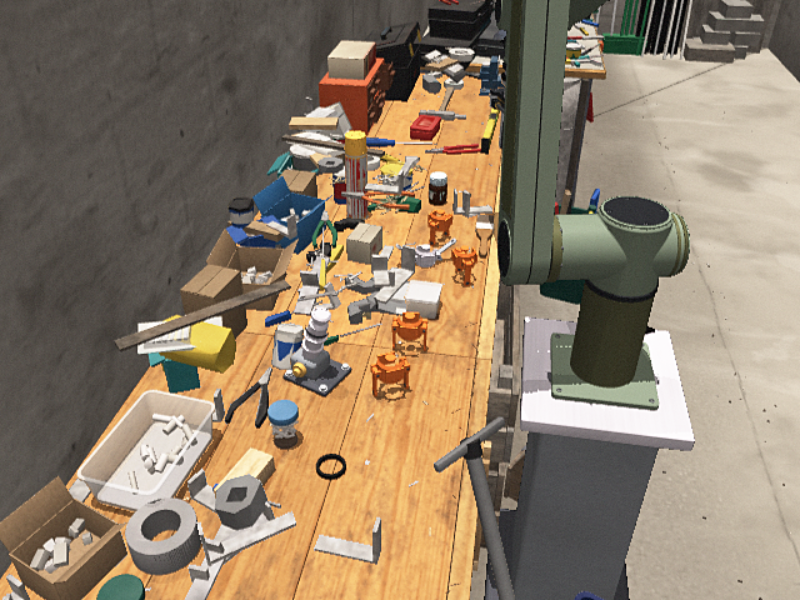

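The top picture (at 1.25x) shows these:
- **Black ring:** (236,297). The larger grey rings at (150,210) and (752,204) and the yellow one at (40,238) are look-alikes.
- **Metal coupler with arms:** (531,317). The orange look-alikes are at (323,321), (382,326), (508,361) and (581,326).
- **Adapter:** (330,258).
- **Jar, wood block, box:** (252,254), (208,242) and (446,328).

I choose the black ring and the grey coupler, and check both in a crop.

```bash
python3 - <<'E'
from h import *
t=cv2.imread('pics/t0.png');s=cv2.imread('pics/s0.png')
def c(im,u,v,w,h,k): return cv2.resize(im[v:v+h,u:u+w],None,fx=k,fy=k,interpolation=cv2.INTER_CUBIC)
# cells 400x300
A=c(t,230,175,66,50,6);B=c(t,390,225,66,50,6)
C=c(s,210,235,80,60,5)[:300,:396];D=c(s,310,175,80,60,5)[:,:396]
cv2.imwrite('pics/c1.png',np.vstack([np.hstack([A,B]),np.hstack([C,D])]))
E
```

```text
(no output)
```

View pics/c1.png

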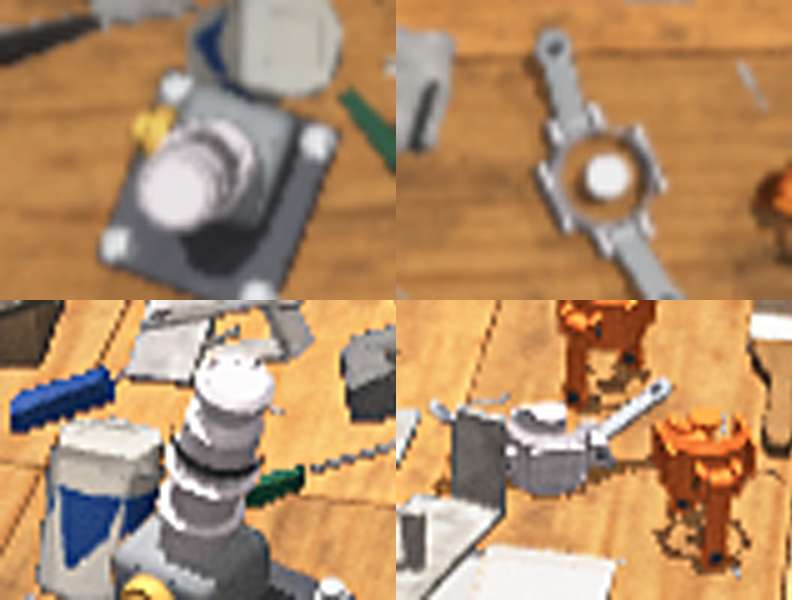

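The crops confirm the spigot, which leans towards lower-left in the top view and has its end at about (178,192). They also confirm the grey coupler, with its boss at (607,177) and both arms out. Next I compute positions.

```bash
python3 - <<'E'
from h import *
np.set_printoptions(precision=4,suppress=True)
t=load('t0');s=load('s0')
T=lambda u,v:(230+u/6,175+v/6); TB=lambda u,v:(390+(u-396)/6,225+v/6)
S=lambda u,v:(210+u/5,235+(v-300)/5)
SD=lambda u,v:(310+(u-396)/5,175+(v-300)/5)
print('spig top',atz(t,*T(178,192),.1551),atz(s,*S(237,368),.1551),tri(t,T(178,192),s,S(237,368)))
b=[atz(t,*T(*p),.013) for p in[(177,85),(318,143),(258,295),(115,243)]]
print('bolts',np.array(b),np.mean(b,0))
e=(b[1]-b[0]+b[2]-b[3])/2;f=(b[0]-b[3]+b[1]-b[2])/2
for v in(e,f):print(np.linalg.norm(v),np.degrees(np.arctan2(v[1],v[0])))
print('coup',atz(t,*TB(607,177),.044),atz(s,*SD(537,410),.044))
p=[atz(t,*TB(*q),.05) for q in[(552,47),(665,290)]];d=p[0]-p[1];print('arms',p,np.degrees(np.arctan2(d[1],d[0])))
for n,im,(u0,v0,u1,v1) in(('t',t,(170,220,210,255)),('s',s,(245,355,285,390))):
    g=im['image'][v0:v1,u0:u1].max(2)<60
    ys,xs=np.nonzero(g);print(n,len(xs),xs.min()+u0,xs.max()+u0,ys.min()+v0,ys.max()+v0)
    c=((xs.min()+xs.max())/2+u0,(ys.min()+ys.max())/2+v0)
    print('ring',atz(im,*c,.005),atz(im,xs.max()+u0,c[1],.005)-atz(im,xs.min()+u0,c[1],.005))
E
```

```text
spig top [0.5185 0.1125 0.1551] [0.5203 0.1088 0.1551] (array([0.5187, 0.1124, 0.1577]), np.float64(0.0010903674169393403))
bolts [[0.5896 0.1249 0.013 ]
 [0.5599 0.0577 0.013 ]
 [0.4872 0.0878 0.013 ]
 [0.5139 0.1559 0.013 ]] [0.5377 0.1066 0.013 ]
0.07329518564176185 -112.64271813355882
0.08018953320857158 -22.36428621020133
coup [ 0.3883 -0.3392  0.044 ] [ 0.3954 -0.3379  0.044 ]
arms [array([ 0.4493, -0.3149,  0.05  ]), array([ 0.3349, -0.363 ,  0.05  ])] 22.818608207022596
t 16 181 196 230 241
ring [0.4611 0.3325 0.005 ] [-0.001  -0.0433  0.    ]
s 198 253 276 363 383
ring [0.4557 0.3323 0.005 ] [-0.0467 -0.0083  0.    ]
```

```bash
cat >> h.py <<'E'
from scipy.spatial.transform import Rotation as Ro
np.set_printoptions(precision=4,suppress=True)
def go(P,R):
    o=r.observe();Rc=o['eef_rot']; d=Rc.T@(np.array(P)-o['tcp_pos'])*1000
    w=Ro.from_matrix(Rc.T@R).as_rotvec(degrees=True)
    print('shift',d,'turn',w,'t',o['time_s'],'F',o['ft_force'],'w',o['width']); return d,w
def down(yaw):
    c,s=np.cos(np.radians(yaw)),np.sin(np.radians(yaw)); return np.array([[c,s,0],[s,-c,0],[0,0,-1.]])
E
python3 -m pendant '[61,-3.6,0,0,0,-6.12,1, 61,-3.6,0,0,0,-6.12,1, 61,-3.6,0,0,0,-6.12,1, 61,-3.6,0,0,0,-6.12,1, 61,-3.6,0,0,0,-6.12,1, 61,-3.6,0,0,0,-6.12,1, 61,-3.6,0,0,0,-6.12,1, 61,-3.6,0,0,0,-6.12,1, 61,-3.6,0,0,0,-6.12,1, 61,-3.6,0,0,0,-6.12,1, 61,-3.6,0,0,0,-6.12,1, 61,-3.6,0,0,0,-6.12,1, 61,-3.6,0,0,0,-6.12,1, 61,-3.6,0,0,0,-6.12,1, 61,-3.6,0,0,0,-6.12,1, 61,-3.6,0,0,0,-6.12,1, 61,-3.6,0,0,0,-6.12,1, 0,0,0,0,0,0,1]'
python3 -c "
from h import *
go([.458,.3325,.017],down(126))"
```

```text
time_s: 2.35
tcp_pos: [0.456, 0.3387, 0.2188]
eef_rot: [[-0.594, 0.805, -0.002], [0.805, 0.594, 0.0], [0.001, -0.001, -1.0]]
ft_force: [0.0, -0.2, -0.4]
width: 0.0937
grip_force: 0.0
shift [ -6.4127  -1.7821 201.8191] turn [-0.0776 -0.0665  0.4147] t 2.35 F [ 0.016  -0.2425 -0.3602] w 0.09374748741192787
```

```bash
python3 -m pendant '[-6.4,-1.8,50,0,0,0.4,1, 0,0,50,0,0,0,1, 0,0,50,0,0,0,1, 0,0,35,0,0,0,1, 0,0,16,0,0,0,1, 0,0,0.5,0,0,0,1, 0,0,0,0,0,0,0.3, 0,0,0,0,0,0,0.3, 0,0,0,0,0,0,0.3, 0,0,0,0,0,0,0.3,0,0,0,0,0,0,0.3]' 6
```

```text
time_s: 3.72
tcp_pos: [0.4613, 0.3294, 0.0182]
eef_rot: [[-0.583, 0.813, 0.0], [0.813, 0.583, 0.0], [-0.0, 0.0, -1.0]]
ft_force: [-0.4, -0.2, 2.0]
width: 0.05
grip_force: 5.9
```

```bash
python3 -m pendant '[0,0,0,0,0,0,0.85, 0,0,0,0,0,0,0.85, 3,0,0,0,0,10,0.85, 0,0,0,0,0,10,0.85, 0,0,0,0,0,10,0.85, 0,0,0,0,0,10,0.85, 0,0,0,0,0,10,0.85, 0,0,0,0,0,10,0.85, 0,0,0,0,0,10,0.85, 0,0,0,0,0,10,0.85, 0,0,0.8,0,0,10,0.85, 0,0,0,0,0,0,0.3, 0,0,0,0,0,0,0.3, 0,0,0,0,0,0,0.3, 0,0,0,0,0,0,0.3,0,0,0,0,0,0,0.3]' 6
python3 -c "
from h import *
a,b=.3,-22.4
b=np.radians(b);X0=np.array([np.cos(b),np.sin(b),0]);Z=-np.sin(a)*X0+np.cos(a)*np.array([0,0,1]);X=np.cos(a)*X0+np.sin(a)*np.array([0,0,1]);Y=np.cross(Z,X)
print('adapter',np.c_[X,Y,Z])
# tool y = along adapter X (sign), tool x=Y , tool z=-Z
R=np.c_[Y,np.cross(-Z,Y),-Z]
S=np.array([.519,.112,.1551])
go(r.observe()['tcp_pos']+[0,0,.2],R)
go(S+Z*.030,R)"
```

```text
time_s: 5.72
tcp_pos: [0.4596, 0.3318, 0.0171]
eef_rot: [[0.813, 0.583, -0.0], [0.583, -0.813, 0.0], [0.0, -0.0, -1.0]]
ft_force: [1.0, 0.6, -0.1]
width: 0.0499
grip_force: 6.0
adapter [[ 0.8833  0.3811 -0.2732]
 [-0.3641  0.9245  0.1126]
 [ 0.2955 -0.      0.9553]]
shift [   0.0016   -0.0023 -200.    ] turn [-16.7403   4.7911 -31.7053] t 5.725 F [ 1.0057  0.5533 -0.0916] w 0.04989813350815675
shift [ -84.5215  205.6881 -166.6136] turn [-16.7403   4.7911 -31.7053] t 5.725 F [ 1.0057  0.5533 -0.0916] w 0.04989813350815675
```

```bash
python3 -m pendant '[0,0,-1,0,0,0,0.3, 0,0,-20,0,0,0,0.3, 0,0,-45,0,0,0,0.3, 0,0,-55,0,0,0,0.3, 0,0,-55,0,0,0,0.3, 0,0,-25,-4.2,1.2,-7.9,0.3, 0,0,0,-4.2,1.2,-7.9,0.3, 0,0,0,-4.2,1.2,-7.9,0.3, 0,0,0,-4.1,1.2,-8,0.3, 0,0,0,0,0,0,0.3]' 25
cat > adp.py <<'E'
from h import *
a,b=.3,np.radians(-22.4);X0=np.array([np.cos(b),np.sin(b),0]);Z=-np.sin(a)*X0+np.cos(a)*np.array([0,0,1]);X=np.cos(a)*X0+np.sin(a)*np.array([0,0,1]);Y=np.cross(Z,X)
R=np.c_[Y,np.cross(-Z,Y),-Z]
S=np.array([.519,.112,.1551])
E
python3 -c "
from adp import *
go(S+Z*.045,R)"
```

```text
time_s: 6.98
tcp_pos: [0.458, 0.3319, 0.2176]
eef_rot: [[0.381, 0.884, 0.271], [0.924, -0.364, -0.113], [-0.001, 0.294, -0.956]]
ft_force: [0.5, 0.5, -0.3]
width: 0.049
grip_force: 25.0
shift [-180.0147  115.5201   56.0769] turn [-0.1204  0.06    0.0074] t 6.975 F [ 0.5459  0.5054 -0.3327] w 0.04900727521013849
```

```bash
python3 -m pendant '[-45,28.9,0,0,0,0,0.3, -45,28.9,0,0,0,0,0.3, -45,28.9,0,0,0,0,0.3, -45,28.8,0,0,0,0,0.3, 0,0,25,0,0,0,0.3, 0,0,25,0,0,0,0.3, 0,0,6,0,0,0,0.3, 0,0,0,0,0,0,0.3]'
python3 - <<'E'
from adp import *
go(S+Z*.045,R)
t=snap('top','t1');s=snap('side','s1')
o=r.observe();print(proj(t,S),proj(s,S),proj(s,o['tcp_pos']),proj(s,o['tcp_pos']+.017*o['eef_rot'][:,2]))
A=cv2.imread('pics/t1.png')[167:242,225:325];B=cv2.imread('pics/s1.png')[205:305,210:310]
cv2.imwrite('pics/c2.png',np.hstack([cv2.resize(A,(400,300),interpolation=2),cv2.resize(B,(400,400),interpolation=2)[:300]]) if 0 else cv2.resize(B,(600,600),interpolation=2))
E
```

```text
time_s: 7.98
tcp_pos: [0.5084, 0.1169, 0.1988]
eef_rot: [[0.383, 0.883, 0.272], [0.924, -0.366, -0.113], [-0.0, 0.294, -0.956]]
ft_force: [0.2, 0.6, -0.0]
width: 0.0494
grip_force: 25.0
shift [-0.4375 -1.7494  0.1913] turn [-0.0828  0.0339 -0.0928] t 7.975 F [ 0.2114  0.5984 -0.0372] w 0.049385720285275006
[259.8475 206.8195] [257.6215 249.4649] [260.4336 234.715 ] [258.9595 240.1093]
```

View pics/c2.png

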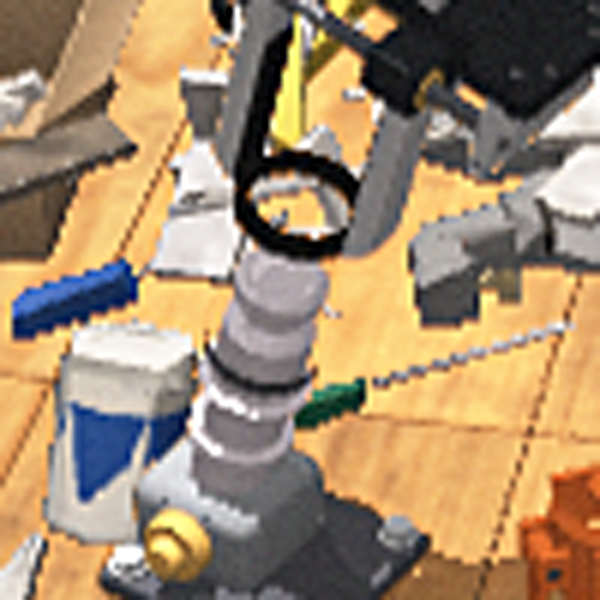

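The ring is held square, with its centre at crop (297,203), matching the prediction. The lip's edges are at about x=237 and x=330, and the seat rim at (205,355) and (315,375).

```bash
python3 - <<'E'
from adp import *
s=load('s1')
f=lambda p:(proj(s,p)-[210,205])*6
th=np.linspace(0,2*np.pi,73)
for z,rad in((31.5,14.5),(28,18),(22,18),(-6,22.5),(-30,22.5)):
    c=S+Z*(z-31.5)/1000
    q=np.array([f(c+rad/1000*(np.cos(k)*X+np.sin(k)*Y)) for k in th]);l=q[q[:,0].argmin()];m=q[q[:,0].argmax()]
    print(z,f(c),'left',l,'right',m,'bottom',q[q[:,1].argmax()])
# dark-rim/lip edges from image rows
g=cv2.cvtColor(cv2.imread('pics/s1.png'),6)
for v in(251,252,253,255,256):print(v,g[v,244:270])
E
```

```text
31.5 [285.7289 266.7896] left [247.3872 263.0158] right [323.8747 272.9697] bottom [290.7186 295.2776]
28 [283.9773 273.1789] left [236.4282 268.5222] right [331.225  280.8158] bottom [290.1548 308.6044]
22 [280.9893 284.0782] left [233.5776 279.4747] right [328.0988 291.6624] bottom [287.1192 319.4959]
-6 [267.2868 334.0602] left [208.76   328.6017] right [325.3423 343.2353] bottom [274.6964 378.3803]
-30 [255.8493 375.7802] left [197.9834 370.5682] right [313.2427 384.7094] bottom [263.0364 420.0398]
251 [119  54 112 121  56 167 187 161 192 169 166 170 168 171 175 172 169 167
 172 162 145 205 212 216 213 214]
252 [220 124 124 128 103 137 195 162 163 165 175 172 175 172 170 172 169 181
 174 144 131 210 211 215 216 219]
253 [221 223 210 217 202 110 180 188 186 165 168 167 167 164 172 170 171 199
 166 144 150 212 213 214 216 215]
255 [215 200 211 206 190 156 116 127 156 167 173 182 177 173 171 166 159 154
 142 131 205 210 210 210 204 205]
256 [205 209 211 205 183 190 135 127 109 124 152 175 172 170 162 159 158 150
 115 135 214 215 199 209 206 202]
```

```bash
python3 -m pendant '[-0.4,-1.7,8,0,0,0,0.3, 0,0,10,0,0,0,0.3, 0,0,6,0,0,0,0.3, 0,0,4,0,0,0,0.3, 0,0,4,0,0,0,0.3, 0,0,4,0,0,0,0.3, 0,0,0,0,0,0,0.3]'
python3 - <<'E'
from adp import *
go(S+Z*.009,R)
E
```

```text
time_s: 8.95
tcp_pos: [0.5168, 0.1134, 0.1639]
eef_rot: [[0.382, 0.883, 0.273], [0.924, -0.365, -0.112], [0.001, 0.295, -0.955]]
ft_force: [1.9, 1.1, -1.0]
width: 0.0492
grip_force: 25.0
shift [-0.4337 -0.1122  0.1444] turn [-0.0124 -0.0266 -0.0387] t 8.95 F [ 1.8635  1.117  -1.0065] w 0.04922995591486736
```

```bash
python3 -m pendant '[0,0,5,0,0,0,0.3, 0,0,5,0,0,0,0.3, 0,0,5,0,0,0,0.3, 0,0,5,0,0,0,0.3, 0,0,5,0,0,0,0.3, 0,0,0,0,0,0,0.3]'
python3 - <<'E'
from adp import *
go(S+Z*(-.0195),R)
E
```

```text
time_s: 9.7
tcp_pos: [0.5236, 0.1106, 0.1398]
eef_rot: [[0.381, 0.883, 0.273], [0.924, -0.365, -0.112], [0.001, 0.295, -0.955]]
ft_force: [1.8, 2.2, -0.5]
width: 0.0484
grip_force: 25.0
shift [-0.4482 -0.0189  3.4441] turn [-0.0209 -0.0268 -0.036 ] t 9.7 F [ 1.7756  2.1648 -0.5308] w 0.048449350518551156
```

```bash
python3 -m pendant '[0.5,0,2,0,0,0,0.3, 0,0,1,0,0,0,0.3, 0,0,1,0,0,0,0.3, 0,0,0,0,0,0,0.3]'
python3 - <<'E'
from adp import *
go(S+Z*(-.0205),R)
o=r.observe();print((o['ft_force'])@Z,o['ft_force']@Y,o['ft_force']@X)
E
```

```text
time_s: 10.2
tcp_pos: [0.5245, 0.1104, 0.1361]
eef_rot: [[0.382, 0.883, 0.272], [0.924, -0.365, -0.113], [-0.0, 0.295, -0.956]]
ft_force: [-0.1, 1.3, 1.1]
width: 0.0488
grip_force: 25.0
shift [-0.5704  0.2027  0.6861] turn [-0.0404  0.0166 -0.0276] t 10.2 F [-0.0676  1.284   1.1082] w 0.04877913472316435
1.2217814504448112 1.1613432729056095 -0.19962984866728622
```

```bash
python3 -m pendant '[0,0,1,0,0,0,0.3, 0,0,1,0,0,0,0.3, 0,0,0,0,0,0,0.3]'
python3 - <<'E'
from adp import *
go(S+Z*(-.0205),R)
o=r.observe();print((o['ft_force'])@Z,o['ft_force']@Y,o['ft_force']@X)
E
```

```text
time_s: 10.58
tcp_pos: [0.525, 0.1102, 0.1347]
eef_rot: [[0.382, 0.883, 0.273], [0.924, -0.365, -0.113], [-0.0, 0.295, -0.956]]
ft_force: [-4.3, 2.5, 6.0]
width: 0.0487
grip_force: 25.0
shift [-0.6575  0.1028 -0.7857] turn [-0.0381  0.0152 -0.0284] t 10.575 F [-4.3043  2.4846  5.9936] w 0.04870484856020756
7.1817275091424175 0.6569116017107816 -2.9351387048302717
```

```bash
python3 -m pendant '[0,0,-1,0,0,0,0.8, 0,0,0,0,0,0,0.9, 0,0,0,0,0,0,0.9, 0,0,-30,0,0,0,1, 0,0,-50,0,0,0,1, 0,0,-40,0,0,0,1,0,0,0,0,0,0,1]'
python3 - <<'E'
from adp import *
o=r.observe();P=o['tcp_pos'];Rc=Ro.from_matrix(o['eef_rot'])
s=snap('side','s2')
B=cv2.imread('pics/s2.png')[225:305,210:290];C=cv2.imread('pics/s2.png')[170:230,310:390]
cv2.imwrite('pics/c3.png',np.hstack([cv2.resize(B,(480,480),interpolation=2)]))
tgt=np.array([.390,-.339,.14]);w=(Rc.inv()*Ro.from_matrix(down(22.8))).as_rotvec(degrees=True);N=9
c=lambda p:np.array([np.hypot(p[0],p[1]),np.arctan2(p[1],p[0]),p[2]])
a,b=c(P),c(tgt);p=P;Q=Rc
for i in range(1,N+1):
    k=a+(b-a)*i/N;n=np.array([k[0]*np.cos(k[1]),k[0]*np.sin(k[1]),k[2]])
    print((Q.inv().apply(n-p)*1000).round(0),(w/N).round(1));p=n;Q=Q*Ro.from_rotvec(w/N,degrees=True)
E
```

```text
time_s: 11.45
tcp_pos: [0.494, 0.1244, 0.2539]
eef_rot: [[0.381, 0.881, 0.28], [0.925, -0.364, -0.111], [0.004, 0.301, -0.953]]
ft_force: [0.2, -0.2, -0.0]
width: 0.0939
grip_force: 0.0
[-45.  26.  21.] [ 1.8 -0.8  4.9]
[-46.  25.  20.] [ 1.8 -0.8  4.9]
[-47.  25.  18.] [ 1.8 -0.8  4.9]
[-47.  25.  17.] [ 1.8 -0.8  4.9]
[-48.  25.  16.] [ 1.8 -0.8  4.9]
[-49.  25.  15.] [ 1.8 -0.8  4.9]
[-49.  24.  14.] [ 1.8 -0.8  4.9]
[-50.  24.  13.] [ 1.8 -0.8  4.9]
[-50.  23.  13.] [ 1.8 -0.8  4.9]
```

View pics/c3.png

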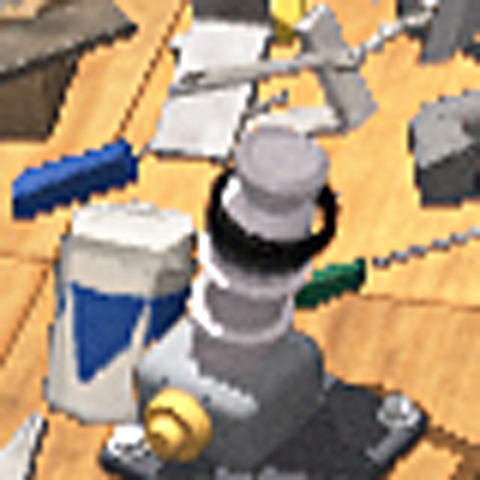

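The ring lies square on the seat below the groove, its black band at about (265,240) in the crop. Next, the coupler.

```bash
python3 -m pendant '[-45,26,21,1.8,-0.8,4.9,1, -46,25,20,1.8,-0.8,4.9,1, -47,25,18,1.8,-0.8,4.9,1, -47,25,17,1.8,-0.8,4.9,1, -48,25,16,1.8,-0.8,4.9,1, -49,25,15,1.8,-0.8,4.9,1, -49,24,14,1.8,-0.8,4.9,1, -50,24,13,1.8,-0.8,4.9,1, -50,23,13,1.8,-0.8,4.9,1, 0,0,0,0,0,0,1, 0,0,0,0,0,0,1]'
python3 - <<'E'
from adp import *
go([.390,-.339,.019],down(22.8))
s=snap('side','s3');t=snap('top','t3')
cv2.imwrite('pics/c4.png',np.hstack([cv2.resize(cv2.imread('pics/s3.png')[165:225,300:380],(480,360),interpolation=2),cv2.resize(cv2.imread('pics/t3.png')[225:285,400:450],(300,360),interpolation=2)]))
for z in(.02,.044):
  for x in((.39,-.339),):
    print((proj(s,[*x,z])-[300,165])*6,(proj(t,[*x,z])-[400,225])*6)
E
```

```text
time_s: 12.88
tcp_pos: [0.3869, -0.3401, 0.1348]
eef_rot: [[0.92, 0.391, -0.008], [0.391, -0.92, -0.004], [-0.009, 0.001, -1.0]]
ft_force: [0.1, -0.3, 0.4]
width: 0.0939
grip_force: 0.0
shift [  4.2952   0.078  115.735 ] turn [0.0632 0.5015 0.2118] t 12.875 F [ 0.1128 -0.3232  0.3551] w 0.09388060328509225
[238.8876 233.518 ] [141.6501 176.2692]
[240.2845 191.8078] [150.4389 173.3753]
```

View pics/c4.png

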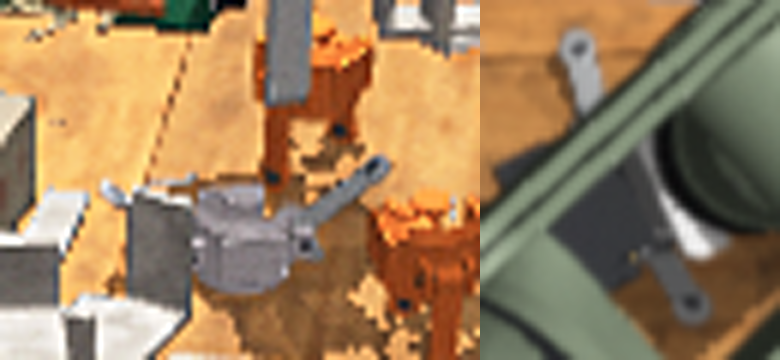

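```bash
python3 -m pendant '[4.3,0,40,0,0.5,0.2,1, 0,0,40,0,0,0,1, 0,0,25,0,0,0,1, 0,0,10.7,0,0,0,1, 0,0,0,0,0,0,1, 0,0,0,0,0,0,0.4, 0,0,0,0,0,0,0.4, 0,0,0,0,0,0,0.4,0,0,0,0,0,0,0.4, 0,0,0,0,0,0,0.4]' 40
python3 -c "
from adp import *
go([.390,-.339,.019],down(22.8))"
```

```text
time_s: 14.22
tcp_pos: [0.3915, -0.3398, 0.0211]
eef_rot: [[0.922, 0.388, 0.002], [0.388, -0.922, -0.004], [0.0, 0.004, -1.0]]
ft_force: [0.4, 1.5, 2.8]
width: 0.0518
grip_force: 40.0
shift [-1.0317 -1.3458  2.1023] turn [ 0.2291 -0.0258  0.0359] t 14.225 F [0.3529 1.5092 2.817 ] w 0.051761185099528
```

```bash
python3 -m pendant '[0,0,-3,0,0,0,0.4, 0,0,-20,0,0,0,0.4, 0,0,-45,0,0,0,0.4, 0,0,-60,0,0,0,0.4, 0,0,-60,0,0,0,0.4, 0,0,-40,0,0,0,0.4, 0,0,0,0,0,0,0.4]'
python3 - <<'E'
from adp import *
o=r.observe();P=o['tcp_pos'];Rc=Ro.from_matrix(o['eef_rot'])
tgt=S+Z*.11;w=(Rc.inv()*Ro.from_matrix(R)).as_rotvec(degrees=True);N=10
c=lambda p:np.array([np.hypot(p[0],p[1]),np.arctan2(p[1],p[0]),p[2]])
a,b=c(P),c(tgt);p=P;Q=Rc
for i in range(1,N+1):
    k=a+(b-a)*i/N;n=np.array([k[0]*np.cos(k[1]),k[0]*np.sin(k[1]),k[2]])
    print((Q.inv().apply(n-p)*1000).round(0),(w/N).round(1));p=n;Q=Q*Ro.from_rotvec(w/N,degrees=True)
E
```

```text
time_s: 15.1
tcp_pos: [0.3927, -0.341, 0.2525]
eef_rot: [[0.921, 0.388, 0.008], [0.388, -0.921, -0.011], [0.003, 0.013, -1.0]]
ft_force: [-0.2, -0.2, -3.4]
width: 0.0516
grip_force: 40.0
[ 43. -26.  -1.] [-1.6  0.7 -4.4]
[ 42. -26.  -1.] [-1.6  0.7 -4.4]
[ 42. -27.  -2.] [-1.6  0.7 -4.4]
[ 41. -28.  -2.] [-1.6  0.7 -4.4]
[ 41. -28.  -3.] [-1.6  0.7 -4.4]
[ 40. -29.  -4.] [-1.6  0.7 -4.4]
[ 39. -29.  -5.] [-1.6  0.7 -4.4]
[ 39. -30.  -6.] [-1.6  0.7 -4.4]
[ 38. -30.  -8.] [-1.6  0.7 -4.4]
[ 37. -30.  -9.] [-1.6  0.7 -4.4]
```

```bash
python3 -m pendant '[43,-26,-1,-1.6,0.7,-4.4,0.4, 42,-26,-1,-1.6,0.7,-4.4,0.4, 42,-27,-2,-1.6,0.7,-4.4,0.4, 41,-28,-2,-1.6,0.7,-4.4,0.4, 41,-28,-3,-1.6,0.7,-4.4,0.4, 40,-29,-4,-1.6,0.7,-4.4,0.4, 39,-29,-5,-1.6,0.7,-4.4,0.4, 39,-30,-6,-1.6,0.7,-4.4,0.4, 38,-30,-8,-1.6,0.7,-4.4,0.4, 37,-30,-9,-1.6,0.7,-4.4,0.4, 0,0,0,0,0,0,0.4, 0,0,0,0,0,0,0.4]'
python3 - <<'E'
from adp import *
go(S+Z*.046,R)
E
```

```text
time_s: 16.6
tcp_pos: [0.4866, 0.1267, 0.2547]
eef_rot: [[0.386, 0.882, 0.27], [0.922, -0.37, -0.112], [0.001, 0.292, -0.956]]
ft_force: [0.2, -1.1, -3.0]
width: 0.0515
grip_force: 40.0
shift [-1.1822  4.7142 59.6167] turn [-0.1825  0.0208 -0.3373] t 16.6 F [ 0.1819 -1.1249 -3.0364] w 0.05145542853342679
```

```bash
python3 -m pendant '[-0.8,4.7,20,-0.2,0,-0.3,0.4, 0,0,25,0,0,0,0.4, 0,0,10,0,0,0,0.4, 0,0,4.5,0,0,0,0.4, 0,0,0,0,0,0,0.4]'
python3 - <<'E'
from adp import *
go(S+Z*.046,R)
o=r.observe();s=snap('side','s4');T=o['tcp_pos'];E=o['eef_rot']
f=lambda p:(proj(s,p)-[205,195])*6
cv2.imwrite('pics/c5.png',cv2.resize(cv2.imread('pics/s4.png')[195:295,205:315],(660,600),interpolation=2))
th=np.linspace(0,2*np.pi,73)
def el(n,c,A,B,rad):
    q=np.array([f(c+rad*(np.cos(k)*A+np.sin(k)*B)) for k in th]);print(n,f(c),q[q[:,0].argmin()],q[q[:,0].argmax()],q[q[:,1].argmax()])
el('mouth',T+.0211*E[:,2],E[:,0],E[:,1],.025)
el('lip',S-Z*.0095,X,Y,.018)
el('ring',S-Z*.0275,X,Y,.025)
E
```

```text
time_s: 17.23
tcp_pos: [0.5087, 0.1174, 0.2024]
eef_rot: [[0.383, 0.881, 0.278], [0.924, -0.366, -0.112], [0.003, 0.3, -0.954]]
ft_force: [0.0, 0.4, -2.6]
width: 0.0514
grip_force: 40.0
shift [-1.1195 -2.8966  2.5733] turn [ 0.2602 -0.1255 -0.1601] t 17.225 F [ 0.0352  0.3786 -2.556 ] w 0.05135554510858277
mouth [321.4986 272.9568] [254.3703 265.7038] [388.0187 284.3177] [335.959  322.4665]
lip [310.9893 344.0782] [263.5776 339.4747] [358.0988 351.6624] [317.1192 379.4959]
ring [302.1354 376.3741] [236.7628 370.1886] [366.9294 386.6817] [310.4852 425.7075]
```

View pics/c5.png

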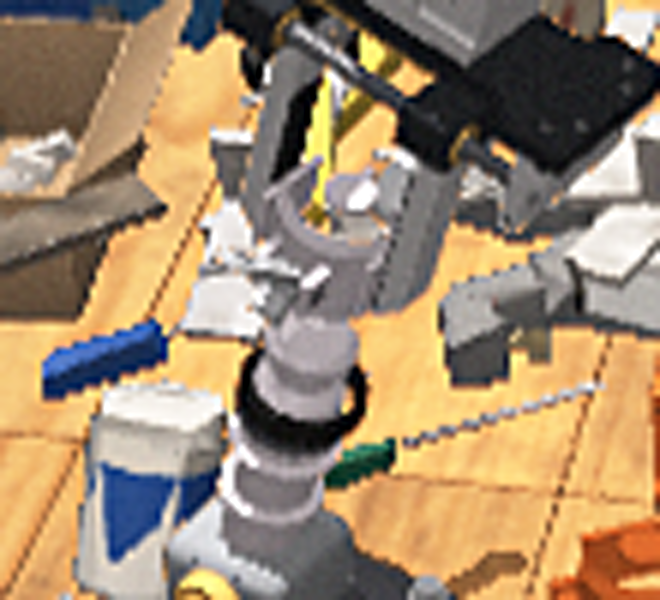

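The coupler hangs over the spigot, with its mouth edge at about (320,320) and the lip just below at (311,344). They are aligned within about 1 px.

```bash
python3 -m pendant '[0,0,4,0,0,0,0.4, 0,0,0,0,0,0,0.4, 0,0,0,0,0,0,0.4]'
python3 - <<'E'
from adp import *
go(S+Z*.041,R)
E
```

```text
time_s: 17.65
tcp_pos: [0.5096, 0.1176, 0.1987]
eef_rot: [[0.382, 0.881, 0.279], [0.924, -0.365, -0.112], [0.003, 0.3, -0.954]]
ft_force: [-0.6, -0.2, -3.6]
width: 0.0515
grip_force: 40.0
shift [-1.5962 -2.6086  3.8037] turn [ 0.2795 -0.156  -0.101 ] t 17.65 F [-0.6198 -0.2492 -3.5594] w 0.051506716627408605
```

```bash
python3 -m pendant '[-1,-2.6,0,0.3,-0.2,-0.1,0.4, 0,0,10,0,0,0,0.4, 0,0,10,0,0,0,0.4, 0,0,4,0,0,0,0.4, 0,0,3,0,0,0,0.4, 0,0,0,0,0,0,0.4, 0,0,0,0,0,0,0.4]'
cat > q.py <<'E'
from adp import *
import sys
go(S+Z*float(sys.argv[1])/1000,R);o=r.observe()
print('Fxyz adapter',o['ft_force']@X,o['ft_force']@Y,o['ft_force']@Z,'torque',o['torque'])
E
python3 q.py 17.6
```

```text
time_s: 18.52
tcp_pos: [0.5145, 0.1144, 0.1722]
eef_rot: [[0.381, 0.883, 0.273], [0.924, -0.364, -0.113], [-0.001, 0.295, -0.955]]
ft_force: [-0.3, 0.1, -2.9]
width: 0.052
grip_force: 40.0
shift [-0.5316 -0.178   0.23  ] turn [-0.0117  0.0436 -0.0131] t 18.525 F [-0.2756  0.1221 -2.8501] w 0.05197521768360962
Fxyz adapter -1.1301643262065573 0.00788168161521763 -2.6337674325432294 torque [ 0.1162  0.1624 -0.0382]
```

```bash
python3 -m pendant '[0,0,2,0,0,0,0.4, 0,0,2,0,0,0,0.4, 0,0,2,0,0,0,0.4, 0,0,0,0,0,0,0.4]'; python3 q.py 11.6
```

```text
time_s: 19.02
tcp_pos: [0.517, 0.1147, 0.1671]
eef_rot: [[0.381, 0.883, 0.275], [0.924, -0.365, -0.111], [0.002, 0.297, -0.955]]
ft_force: [0.2, 4.4, -1.5]
width: 0.0519
grip_force: 40.0
shift [-1.765  -0.8041  0.6916] turn [ 0.0782 -0.1183 -0.0444] t 19.025 F [ 0.1582  4.4123 -1.4827] w 0.051874468421960446
Fxyz adapter -1.9047531146314245 4.1396296710402565 -0.9627789300397572 torque [ 0.8223 -0.1418  0.2697]
```

```bash
python3 -m pendant '[1.5,-0.3,0,0,0,0,0.4, 0,0,2,0,0,0,0.4, 0,0,2,0,0,0,0.4, 0,0,0,0,0,0,0.4]'; python3 q.py 7.6
```

```text
time_s: 19.52
tcp_pos: [0.5179, 0.1148, 0.1622]
eef_rot: [[0.381, 0.883, 0.273], [0.924, -0.364, -0.113], [-0.0, 0.296, -0.955]]
ft_force: [3.8, 2.6, -3.0]
width: 0.0519
grip_force: 40.0
shift [-2.16   -0.0925 -0.1729] turn [ 0.016   0.0187 -0.019 ] t 19.525 F [ 3.8315  2.6412 -2.9627] w 0.05190116188799012
Fxyz adapter 1.5470834645484017 3.9019804771580078 -3.579767943275671 torque [ 0.479  -0.54    0.2044]
```

```bash
python3 -m pendant '[1.2,0.6,0,0,0,0,0.4, 0,0,2,0,0,0,0.4, 0,0,2,0,0,0,0.4, 0,0,0,0,0,0,0.4]'; python3 q.py 3.6
```

```text
time_s: 20.02
tcp_pos: [0.5189, 0.1149, 0.158]
eef_rot: [[0.382, 0.884, 0.271], [0.924, -0.364, -0.114], [-0.002, 0.294, -0.956]]
ft_force: [1.1, 0.2, -3.8]
width: 0.0509
grip_force: 40.0
shift [-2.6789  0.2593 -0.4947] turn [-0.0941  0.1111 -0.0035] t 20.025 F [ 1.0888  0.1844 -3.7638] w 0.0509263429111701
Fxyz adapter -0.2177606073138814 0.585412511642341 -3.8724400646412658 torque [ 0.1071 -0.0217  0.0446]
```

```bash
python3 -m pendant '[0,0,2.5,0,0,0,0.4, 0,0,2.5,0,0,0,0.4, 0,0,2,0,0,0,0.4, 0,0,1,0,0,0,0.4, 0,0,0,0,0,0,0.4]'; python3 q.py -6.4
```

```text
time_s: 20.65
tcp_pos: [0.5213, 0.1142, 0.1507]
eef_rot: [[0.382, 0.884, 0.271], [0.924, -0.364, -0.113], [-0.001, 0.294, -0.956]]
ft_force: [-0.5, -0.5, -2.7]
width: 0.0517
grip_force: 40.0
shift [-2.9324  0.1105  1.7876] turn [-0.0768  0.0812 -0.0089] t 20.65 F [-0.4592 -0.5057 -2.7478] w 0.05169781673286817
Fxyz adapter -1.0334762100353085 -0.6425230233738569 -2.556584896055037 torque [ 0.1374  0.2352 -0.0315]
```

```bash
python3 -m pendant '[0,0,1,0,0,0,0.4, 0,0,1,0,0,0,0.4, 0,0,1,0,0,0,0.4,0,0,0,0,0,0,0.4]'; python3 q.py -6.4
```

```text
time_s: 21.15
tcp_pos: [0.5223, 0.114, 0.1486]
eef_rot: [[0.382, 0.883, 0.272], [0.924, -0.364, -0.113], [-0.001, 0.295, -0.956]]
ft_force: [-4.5, -0.3, 2.1]
width: 0.0519
grip_force: 40.0
shift [-3.1486 -0.2827 -0.5163] turn [-0.0365  0.0585 -0.0138] t 21.15 F [-4.5406 -0.3305  2.121 ] w 0.051878194564580815
Fxyz adapter -3.2634072857450884 -2.035853366261607 3.229648715847994 torque [ 0.0464  0.5741 -0.0443]
```

```bash
python3 -m pendant '[0,0,0,0,0,0,0.8, 0,0,0,0,0,0,1, 0,0,0,0,0,0,1, 0,0,-15,0,0,0,1, 0,0,-40,0,0,0,1, 0,0,-55,0,0,-10,1, 0,0,-10,0,0,-10,1, 0,0,0,0,0,-10,1, 0,0,0,0,0,-10,1, 0,0,0,0,0,-10,1, 0,0,0,0,0,-10,1, 0,0,0,0,0,-10,1, 0,0,0,0,0,-10,1,0,0,0,0,0,-10,1, 0,0,0,0,0,0,1,0,0,0,0,0,0,1]'
python3 - <<'E'
from adp import *
s=snap('side','s5');t=snap('top','t5')
A=cv2.resize(cv2.imread('pics/s5.png')[205:305,200:300],(500,500),interpolation=2);B=cv2.resize(cv2.imread('pics/t5.png')[165:265,230:290],(300,500),interpolation=2)
cv2.imwrite('pics/c6.png',np.hstack([A,B]))
M=S-Z*.0315 # adapter origin
f=lambda p:(proj(s,p)-[200,205])*5
for z in(4,22,48):print(z,f(M+Z*z/1000))
for sg in(1,-1):
  for th in(1.57,1.9,2.3):
    print(sg,th,f(M+Z*(.022-.058*np.cos(th))+sg*Y*(.029+.052*np.sin(th))))
R2=np.c_[-X,Y,-Z];go(S+Z*.09,R2)
E
```

```text
time_s: 23.15
tcp_pos: [0.4898, 0.1276, 0.2634]
eef_rot: [[-0.882, 0.384, 0.273], [0.367, 0.924, -0.113], [-0.296, 0.0, -0.955]]
ft_force: [-0.2, 0.1, 0.4]
width: 0.0943
grip_force: 0.0
4 [276.7795 263.6451]
22 [284.1577 236.7318]
48 [295.0609 196.9607]
1 1.57 [170.9506 329.8331]
1 1.9 [182.1081 297.4855]
1 2.3 [205.1026 253.8218]
-1 1.57 [387.8466 151.5618]
-1 1.9 [392.8917 126.1328]
-1 2.3 [388.9781 106.1402]
shift [ 0.3676 -3.2422 22.9043] turn [-0.043  -0.0163 -0.1011] t 23.25 F [-0.3632  0.7977  0.0452] w 0.09400701639450997
```

View pics/c6.png

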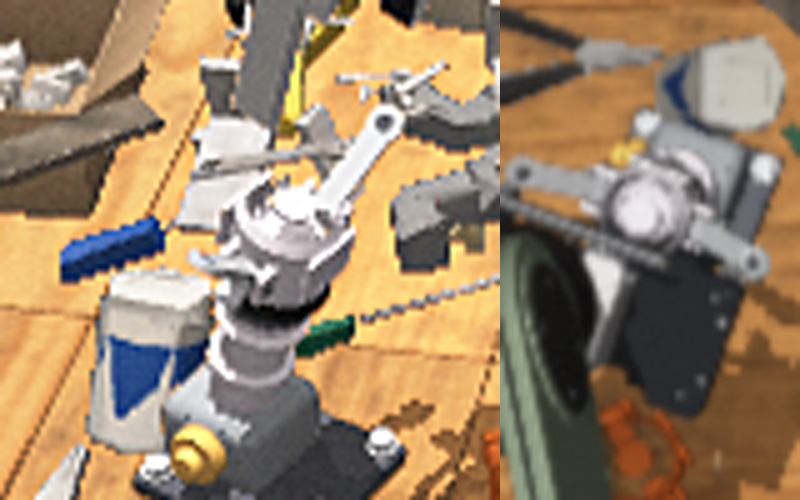

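The coupler sits on the ring square to the spigot, and both arms are up and out. In the side crop their ends are at (383,122) and (200,260).

```bash
cat > q2.py <<'E'
from adp import *
import sys
R2=np.c_[-X,Y,-Z]
go(S+Y*.001*float(sys.argv[2])+Z*float(sys.argv[1])/1000,R2);o=r.observe()
print('Fxyz adapter',o['ft_force']@X,o['ft_force']@Y,o['ft_force']@Z,'torque',o['torque'])
E
python3 - <<'E'
from adp import *
t=load('t5')
w=atz(t,258,208,.171)-(S+Z*.0165);print('boss off X,Y',w@X,w@Y)
e=[atz(t,230+(u-500)/5,165+v/5,.125+.05) for u,v in((521,171),(752,265))]
w=np.mean(e,0)-(S+Z*.018);print('arms mid',w@X,w@Y,np.linalg.norm(e[0]-e[1]))
E
python3 -m pendant '[0.4,-2,20,0,0,0,1, 0,0,0,0,0,0,1, 0,0,0,0,0,0,1]'; python3 q2.py 43 1
```

```text
boss off X,Y -0.0011191957163717654 0.0012377483577887217
arms mid -0.002304437906424697 0.0019260415279928399 0.13094137625350472
time_s: 23.62
tcp_pos: [0.4942, 0.1236, 0.2439]
eef_rot: [[-0.883, 0.382, 0.272], [0.365, 0.924, -0.113], [-0.295, -0.001, -0.955]]
ft_force: [0.5, -0.3, -0.8]
width: 0.0944
grip_force: 0.0
shift [ 0.0419 -0.2404 49.9425] turn [-0.0523 -0.0271 -0.042 ] t 23.625 F [ 0.5423 -0.2824 -0.8046] w 0.09441198514616883
Fxyz adapter 0.34402647479063003 -0.054402813930552706 -0.9486375181499459 torque [ 0.1062 -0.0547  0.0179]
```

```bash
python3 -m pendant '[0,0,25,0,0,0,1, 0,0,20,0,0,0,1, 0,0,8,0,0,0,1, 0,0,8,0,0,0,1, 0,0,8,0,0,0,1, 0,0,8,0,0,0,1, 0,0,0,0,0,0,1]'; python3 q2.py 16 1.2
```

```text
time_s: 24.5
tcp_pos: [0.5159, 0.1148, 0.1706]
eef_rot: [[-0.883, 0.381, 0.274], [0.364, 0.924, -0.113], [-0.297, -0.0, -0.955]]
ft_force: [-0.5, -0.3, 4.7]
width: 0.0941
grip_force: 1.8
shift [ 0.8073 -0.2359 -0.0003] turn [-0.0209  0.0635 -0.0122] t 24.5 F [-0.5098 -0.2785  4.6719] w 0.09413056205911259
Fxyz adapter 1.0317724952597147 -0.45172854338941987 4.571142623376484 torque [ 0.0211 -0.1549  0.0473]
```

```bash
python3 -m pendant '[0,0,6,0,0,0,1, 0,0,6,0,0,0,1, 0,0,6,0,0,0,1, 0,0,6,0,0,0,1, 0,0,0,0,0,0,1]'; python3 q2.py -8 1.2; python3 -m pendant '[0,0,6,0,0,0,1, 0,0,6,0,0,0,1, 0,0,6,0,0,0,1, 0,0,0,0,0,0,1]'; python3 q2.py -26 1.2
```

```text
time_s: 25.12
tcp_pos: [0.5222, 0.1122, 0.1476]
eef_rot: [[-0.883, 0.382, 0.274], [0.364, 0.924, -0.113], [-0.296, -0.0, -0.955]]
ft_force: [-0.7, 0.8, 3.3]
width: 0.0937
grip_force: 1.7
shift [ 0.5464 -0.202   0.0141] turn [-0.0193  0.0369 -0.0227] t 25.125 F [-0.7182  0.7745  3.2683] w 0.09367722171937465
Fxyz adapter 0.04955697704879224 0.44240015309120023 3.4057736163130543 torque [ 0.1039 -0.2277 -0.0216]
time_s: 25.62
tcp_pos: [0.5256, 0.1099, 0.1284]
eef_rot: [[-0.884, 0.382, 0.27], [0.364, 0.924, -0.114], [-0.293, -0.002, -0.956]]
ft_force: [1.1, 0.7, 1.1]
width: 0.0942
grip_force: 0.3
shift [-1.2424  0.6458 -1.5335] turn [-0.1251 -0.1567 -0.0026] t 25.625 F [1.1022 0.684  1.0548] w 0.09417698972780733
Fxyz adapter 1.036196675314744 1.0523638992227042 0.783572522628363 torque [ 0.1606 -0.0185  0.0268]
```

```bash
python3 -m pendant '[0,0,5,0,0,0,1, 0,0,5,0,0,0,1, 0,0,5,0,0,0,1, 0,0,3,0,0,0,1, 0,0,0,0,0,0,1]'; python3 q2.py -45 1.2
python3 -m pendant '[0,0,0,0,0,0,0.9, 0,0,0,0,0,0,0.85, 0,0,0,0,0,0,0.8, 0,0,0,0,0,0,0.8]' 50; python3 q2.py -45 1.2
```

```text
time_s: 26.25
tcp_pos: [0.5312, 0.108, 0.1121]
eef_rot: [[-0.883, 0.382, 0.272], [0.364, 0.924, -0.113], [-0.294, -0.001, -0.956]]
ft_force: [0.5, 0.9, -0.9]
width: 0.0941
grip_force: 0.5
shift [-0.4682  0.2706  0.1746] turn [-0.0728 -0.0688 -0.0139] t 26.25 F [ 0.5223  0.8567 -0.9091] w 0.09407348889750705
Fxyz adapter -0.11921276510949319 0.9911078589296004 -0.9147412425571446 torque [ 0.1922 -0.1242 -0.0061]
time_s: 26.75
tcp_pos: [0.5312, 0.1084, 0.1124]
eef_rot: [[-0.883, 0.381, 0.272], [0.364, 0.924, -0.113], [-0.295, -0.0, -0.956]]
ft_force: [3.0, 3.6, -4.3]
width: 0.0752
grip_force: 3.1
shift [-0.5048 -0.1285  0.4281] turn [-0.0277 -0.0576 -0.0142] t 26.75 F [ 2.9817  3.6342 -4.2522] w 0.07521245557996646
Fxyz adapter 0.053978421351908314 4.496263827492577 -4.467696351965141 torque [ 0.7696 -0.2389  0.2413]
```

```bash
python3 -m pendant '[0,0,0,0,0,0,0.75, 0,0,0,0,0,0,0.72, 0,0,0,0,0,0,0.69, 0,0,0,0,0,0,0.66, 0,0,0,0,0,0,0.6, 0,0,0,0,0,0,0.6]' 50; python3 q2.py -45 1.2
```

```text
time_s: 27.5
tcp_pos: [0.5316, 0.1091, 0.1121]
eef_rot: [[-0.883, 0.381, 0.273], [0.365, 0.924, -0.111], [-0.295, 0.001, -0.956]]
ft_force: [6.8, 6.3, -7.9]
width: 0.0682
grip_force: 50.0
shift [-0.4788 -0.9318  0.1843] turn [ 0.0667 -0.0374 -0.0284] t 27.5 F [ 6.7943  6.2926 -7.9323] w 0.06823018423423306
Fxyz adapter 1.3660873868852792 8.406866015122047 -8.725777190139416 torque [ 1.0498 -0.4677  0.3587]
```

```bash
python3 -m pendant '[0,1.5,0,0,0,0,0.6, 0,0,0,0,0,0,0.6, 0,0,0,0,0,0,0.6, 0,0,0,0,0,0,0.6]' 60; python3 q2.py -45 1.2
```

```text
time_s: 28.0
tcp_pos: [0.5316, 0.1091, 0.1121]
eef_rot: [[-0.884, 0.382, 0.272], [0.364, 0.924, -0.114], [-0.294, -0.002, -0.956]]
ft_force: [5.0, 1.1, -9.2]
width: 0.0678
grip_force: 60.0
shift [-0.5024 -0.9363  0.1522] turn [-0.0957 -0.0694 -0.0111] t 28.0 F [ 5.0487  1.0557 -9.2332] w 0.06776482835032657
Fxyz adapter 1.3463382066575744 2.8999255770757415 -10.081306996479363 torque [ 0.3653 -0.3466  0.1223]
```

```bash
python3 -m pendant '[0,0,0,0,0,0,0.8, 0,0,0,0,0,0,1, 0,0,0,0,0,0,1, 0,0,0,0,0,0,1, 0,0,-30,0,0,0,1, 0,0,-50,0,0,0,1, 0,0,-55,0,0,0,1, 0,0,-30,0,0,0,1, 0,0,0,0,0,0,1, 0,0,0,0,0,0,1]'
python3 - <<'E'
from adp import *
s=snap('side','s6')
cv2.imwrite('pics/c7.png',cv2.resize(cv2.imread('pics/s6.png')[215:295,210:290],(560,560),interpolation=2))
M=S-Z*.0315
f=lambda p:((proj(s,p)-[210,215])*7).round(0)
for z in(0,4,40,44,48):print(z,f(M+Z*z/1000))
for sg in(1,-1):
  for th in(0,.14,.3):print(sg,th,f(M+Y*.0012+Z*(.018-.058*np.cos(th))+sg*Y*(.031+.058*np.sin(th))))
E
```

```text
time_s: 29.25
tcp_pos: [0.4863, 0.1279, 0.2686]
eef_rot: [[-0.884, 0.382, 0.27], [0.364, 0.924, -0.114], [-0.293, -0.002, -0.956]]
ft_force: [-0.7, 0.2, -0.1]
width: 0.0936
grip_force: 0.0
0 [315. 307.]
4 [317. 299.]
40 [338. 223.]
44 [341. 214.]
48 [343. 206.]
1 0 [233. 439.]
1 0.14 [218. 451.]
1 0.3 [202. 462.]
-1 0 [347. 343.]
-1 0.14 [361. 329.]
-1 0.3 [378. 312.]
```

View pics/c7.png

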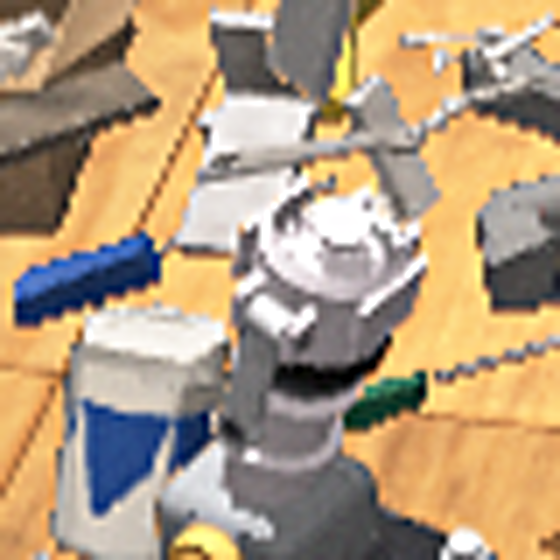

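The near arm's end is at (233,437), which is its home position. The far arm no longer shows beside the body, and the boss at about (342,214) matches the locked height.

```bash
python3 -c "
from station import r
print(r.sign_off())"
```

```text
the job is handed in; nothing more can be done
None
```

I handed the job in at about 29 s. The ring is on its seat, the coupler is set over it and drawn down, and both cam arms are pressed home. The last picture shows the near arm home. The far arm was hidden, and I take it as home because the jaws stopped at 68 mm under 60 N, against 67 mm with both arms home. The sign-off returned no verdict.

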